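# Stand the chopping boards back in their rack

## Robot

A 6-joint arm with a two-finger parallel gripper is mounted at the origin on a cart in front of the work surface, level with it; the furniture and walls round the work are solid. World frame = base frame: x ahead of the robot, y to its left, z up, the work surface at z = 0. Lengths are in m, angles in rad, forces in N, time in s.
With the tool pointing down it reaches from about 0.35 to 0.875 m from the base axis. Payload 4.2 kg.
Tool frame: the origin (TCP) lies on the centre line of the jaws, within the pads' length; the fingertips stand 17 mm ahead of it and the grasp point (between the pads) lies 2 mm behind it (arm.nose_length is the distance from the TCP to the fingertips, in m); z points along the fingers, y is the line along which they close (so a half turn about z gives the same grasp; the last joint's range is limited). The gripper opens to 87 mm and grips with 3 to 60 N. Pads are 19 mm wide; open, the fingers measure 117 mm over their backs; the gripper's body (75 mm by 190 mm) begins 51 mm behind the grasp point.
Start: joints at [-0.859, 0.385, 0.008, 0, -1.194, -0.259], TCP at [0.273, -0.562, 0.21] pointing down, gripper open.
Joint ranges: [-3.14, 3.14], [-1.21, 2.06], [-1.07, 1.41], [-3.16, 2.05], [-2.99, -0.16], [-3.1, 3.1]. Speed limits (rad/s): [2.79, 2.79, 3.14, 3.14, 3.14, 3.14].

## Interface

Orientations are given as a unit quaternion [w, x, y, z].
In Python, from rig import arm gives the robot as it stands. The module is installed in compiled form; this text tells all that it offers. Calls block until the motion is done:
- arm.goto(position, orientation): joint-space move of the TCP to a pose.
- arm.move_straight(position, attitude=None, feed=0.15, max_force=None): straight line of the TCP; attitude=None keeps the orientation; feed is the mean speed in m/s. With max_force (N) it stops when the force on the tool has changed by that much, and returns True; else False.
- arm.goto_joints(angles): joint-space move.
- arm.gripper_to(opening, newtons=None): finger opening in m; newtons is the grip in N (None keeps the last); returns when the fingers have stopped.
- arm.hold(seconds).
- arm.inverse_kinematics(position, orientation): joint angles nearest the present ones, or None.
- arm.state(): the state.
- arm.camera(name): name is "scene" or "side" or "wrist"; returns (picture, depth): 384x512x3 uint8, red, green, blue; 384x512 float32, m along the optical axis (not along the pixel's ray), 0 where there is no reading.
- arm.camera_params(name): a dict with "intrinsics" (3x3 intrinsics, pixels), "camera_from_world" (4x4, takes a point from world to camera coordinates). Camera axes: x right, y down, z forward; pixel columns grow to the right and rows downward; lengths in m; the calibration is good to about 2 mm. A picture is of the moment at which its call begins: read the wrist's pose just before it. camera_params takes no time and is no camera call; for the wrist camera it gives the pose at the moment of the call.
A pose or a line that the arm cannot do raises arm.MotionError and nothing moves.
- arm.hand_in(): hands the job in; it is judged then, once.
The state is a dict: "time_s": time; "joint_positions": joint angles; "qd": joint speeds; "effort": joint torques, N m; "ee_pos": TCP position; "tcp_rot": TCP orientation; "ft_force": force on the tool from outside, world axes, zero at the start; "ft_torque": the same for the moment, N m; "width": finger opening in m; "grip_force": force on a finger pad.
Only numpy, scipy, OpenCV 4.12 (cv2) and the standard library are available. Lean on these libraries where they do the work, as an engineer would, in place of code of your own. Each camera call takes 0.05 s, during which the arm holds its last target. There are 200 camera calls.

## Task

Both chopping boards in the rack have flopped forward and lean out over the worktop on the front rail. Push each one back with the fingertips until it leans on the rear rail, with its foot still in the channel of the rack. Do not lift or carry the boards, and leave the pepper mill, the salt shaker and the small jar where they stand.

Things in the scene. Friction and masses are not known exactly. Their poses are not given: they have to be found in the camera images.
- rack: chopping-board rack, fixed: dark wood base 100 (x) by 310 (y) by 14 high (mm), with a channel along y between two ridges, 26 wide, 14 deep, its floor 14 above the worktop. Origin: on the worktop under the channel's middle; x to the rear (away from the robot, turned up to 0.3 rad), y left along the channel, z up. Two halves, centred at y = +73 and -73, hold one board each.
- front_rail (a point): middle of the rack's front rail: steel bar, 8 mm thick, along the rack's y, 294 mm long, 47 mm in front of the channel's middle, 119 mm above the worktop, on posts at its ends and middle. The boards lean on it at first; a board is reached above this rail.
- rear_rail (a point): middle of the rear rail, the same bar 32 mm behind the channel's middle and 125 mm above the worktop. The boards shall lean back on it.
- tall_board: the taller light-wood chopping board, 130 wide, 215 high, 14 thick (mm), about 0.42 kg, loose, with a finger slot 24 mm below its top edge. Origin: centre of its lower edge; z up along the board, y along its width, x to the rear. In either half of the rack, at first tipped 22 degrees towards the robot. Push within 30 mm of the top edge. From about 5 degrees past upright it falls back by itself; it then leans 14 degrees.
- tall_board_top (a point): middle of the top edge of the taller board (mid thickness); at first about 74 mm in front of the middle of the channel (towards the robot) and 216 mm above the worktop, in the end about 46 mm behind it and 224 mm up
- short_board: the shorter light-wood chopping board, 120 wide, 175 high, 14 thick (mm), about 0.32 kg, loose, with a finger slot 24 mm below its top edge. Origin: centre of its lower edge; z up along the board, y along its width, x to the rear. In either half of the rack, at first tipped 22 degrees towards the robot. Push within 30 mm of the top edge. From about 5 degrees past upright it falls back by itself; it then leans 14 degrees.
- short_board_top (a point): middle of the top edge of the shorter board (mid thickness); at first about 59 mm in front of the middle of the channel and 179 mm above the worktop, in the end about 36 mm behind it and 185 mm up
- pepper_mill: dark wooden pepper mill, 58 across, 150 high, loose, standing behind the left half of the rack; origin: centre of its underside; leave alone
- salt_shaker: glass salt shaker with a steel top, 44 across, 90 high, loose, standing behind the right half of the rack; origin: centre of its underside; leave alone
- mustard_jar: small glass jar with a lid, 49 across, 66 high, loose, standing behind the middle of the rack; origin: centre of its underside; leave alone

How it is judged:
At the end, for the whole second after the job is handed in: both boards at rest and leaning back: top edge over 20 mm behind the channel's middle, tilt under 0.36 rad, foot in the channel (13 mm, under 25 mm above the worktop), within 40 mm of its start; mill, shaker and jar upright within 20 mm of their starts (x of each of tall_board_top, short_board_top in the frame of rack above 0.02 m and angle between each of tall_board, short_board's own z axis and vertical below 0.36 rad and x of tall_board in the frame of rack between -0.013 and 0.013 m and height (world z) of each of tall_board, short_board below 0.025 m and distance of each of tall_board, short_board from where it was at the start of the episode below 0.04 m and linear speed of each of tall_board, short_board below 0.02 m/s and angular speed of each of tall_board, short_board below 0.1 rad/s and x of short_board in the frame of rack between -0.013 and 0.013 m and distance of each of pepper_mill, salt_shaker, mustard_jar from where it was at the start of the episode below 0.02 m and angle between each of pepper_mill, salt_shaker, mustard_jar's own z axis and vertical below 0.2 rad); the robot touches nothing.
It fails at once if the tall board was lifted out of the channel: its foot rose more than 20 mm off the rack's base, or it left its half of the rack (its foot moved more than 50 mm) (z of tall_board in the frame of rack above 0.036 m or distance of tall_board from where it was at the start of the episode above 0.05 m).
It fails at once if the short board was lifted out of the channel: its foot rose more than 20 mm off the rack's base, or it left its half of the rack (its foot moved more than 50 mm) (z of short_board in the frame of rack above 0.036 m or distance of short_board from where it was at the start of the episode above 0.05 m).
It fails at once if the pepper mill was pushed more than 20 mm, lifted or tipped (distance of pepper_mill from where it was at the start of the episode above 0.02 m or angle between pepper_mill's own z axis and vertical above 0.2 rad).
It fails at once if the salt shaker was pushed more than 20 mm, lifted or tipped (distance of salt_shaker from where it was at the start of the episode above 0.02 m or angle between salt_shaker's own z axis and vertical above 0.2 rad).
It fails at once if the small jar was pushed more than 20 mm, lifted or tipped (distance of mustard_jar from where it was at the start of the episode above 0.02 m or angle between mustard_jar's own z axis and vertical above 0.2 rad).
It also fails if it takes over 43 s, if anything falls off the work surface, if the arm or the gripper's body presses on something with over 40 N, if the wrist force passes 120 N, or if a joint passes its speed limit or range.

## Working session

There is one attempt and no reset: what is moved stays moved. The work goes in short steps, each a Python script; the robot and the scene stay as the last script left them, time stands still between calls to the robot, and variables do not carry over. Pictures are saved under pics/ and viewed, at most 10 in all, crops included, and the job is handed in when it is done.

```bash
mkdir -p pics; python3 - <<'E'
from rig import arm
import cv2,numpy as np
for n in("scene","side"):
    p,d=arm.camera(n); np.savez(f"{n}.npz",p=p,d=d,**arm.camera_params(n)); cv2.imwrite(f"pics/{n}0.png",p[:,:,::-1])
    print(n,arm.camera_params(n))
print(arm.state()["time_s"],arm.state()["tcp_rot"])
E
```

```text
scene {'intrinsics': array([[496.122406  ,   0.        , 259.18387522],
       [  0.        , 496.122406  , 186.52664579],
       [  0.        ,   0.        ,   1.        ]]), 'camera_from_world': array([[-0.79724019, -0.60327797,  0.02153516,  0.50750038],
       [-0.31361614,  0.38343857, -0.86868854,  0.28835072],
       [ 0.51580325, -0.6993072 , -0.49489034,  0.93301967],
       [ 0.        ,  0.        ,  0.        ,  1.        ]])}
side {'intrinsics': array([[388.54844134,   0.        , 258.08785526],
       [  0.        , 388.54844134, 189.50571587],
       [  0.        ,   0.        ,   1.        ]]), 'camera_from_world': array([[-0.63677115, -0.77096137,  0.01187744,  0.45432821],
       [-0.63990704,  0.51980828, -0.56596672,  0.41276212],
       [ 0.43016449, -0.36799173, -0.82434253,  0.7362354 ],
       [ 0.        ,  0.        ,  0.        ,  1.        ]])}
0.1 [-2.83669163e-04 -2.24392954e-01  9.74498225e-01  9.65382673e-04]
```

View pics/scene0.png

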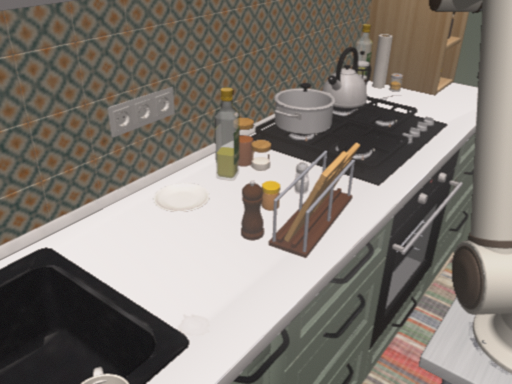

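View pics/side0.png

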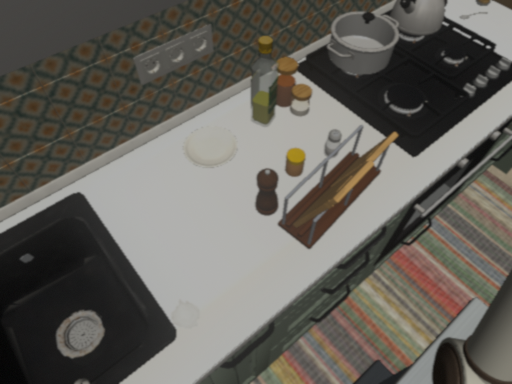

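The scene view shows the rack around pixels (275-350, 160-245), with the taller board at the far (right) half, the mill at (252,210), the jar at (271,195) and the shaker at (302,178). The side view agrees. Next I measure these from depth and colour.

```bash
cat >h.py <<'E'
import numpy as np,cv2
def cloud(n):
    f=np.load(n+".npz");p,d,K,T=f["p"],f["d"],f["intrinsics"],f["camera_from_world"]
    v,u=np.mgrid[:384,:512]; c=np.stack([(u-K[0,2])*d/K[0,0],(v-K[1,2])*d/K[1,1],d],-1)
    w=(c-T[:3,3])@T[:3,:3]; w[d<=0]=np.nan
    return p,w,cv2.cvtColor(p,cv2.COLOR_RGB2HSV)
E
python3 - <<'E'
from h import *
crops=[]
for n,(a,b,c,e) in dict(scene=(130,260,230,370),side=(120,250,240,410)).items():
    p,w,h=cloud(n)
    H,S,V=[h[...,i].astype(int) for i in range(3)]
    roi=np.zeros(H.shape,bool);roi[a:b,c:e]=1
    z=w[...,2]
    base=roi&(H<15)&(S>80)&(V<130)&(z>.004)&(z<.034)
    _,lab,st,_=cv2.connectedComponentsWithStats(base.astype(np.uint8)); 
    big=w[base]; 
    print(n,"base",base.sum(),cv2.minAreaRect((big[:,:2]*1000).astype(np.float32)),np.nanpercentile(z[base],[5,50,95]))
    bo=roi&(H>8)&(H<22)&(S>80)&(V>130)&(z>.05)
    nb,lab,st,_=cv2.connectedComponentsWithStats(bo.astype(np.uint8))
    for i in range(1,nb):
        if st[i,4]>15:
            q=w[lab==i]; print(" board",st[i],np.nanpercentile(q,[2,50,98],axis=0).round(3).tolist())
    crops.append(cv2.resize(p[a:b,c:e,::-1],(800,int(800*(b-a)/(e-c))),interpolation=2)[:600])
    cv2.imwrite(f"pics/{n}c.png",cv2.resize(p[a:b,c:e,::-1],None,fx=4.5,fy=4.5,interpolation=2))
E
```

```text
scene base 1580 ((665.3184204101562, -196.80715942382812), (361.1738586425781, 625.3215942382812), 26.56856346130371) [0.00943398 0.01255419 0.02709022]
 board [240 135  31  15 244] [[0.793, -0.272, 0.071], [0.833, -0.239, 0.076], [0.889, -0.212, 0.082]]
 board [290 143  70  88 642] [[0.446, -0.221, 0.059], [0.468, 0.019, 0.177], [0.512, 0.042, 0.216]]
 board [262 182  18  12  51] [[0.636, -0.099, 0.051], [0.647, -0.067, 0.057], [0.681, -0.054, 0.066]]
side base 2050 ((576.2684326171875, -85.52285766601562), (183.21902465820312, 304.00482177734375), 8.267126083374023) [0.01243796 0.0153593  0.02958501]
 board [334 132  64  70 540] [[0.446, -0.224, 0.178], [0.463, -0.065, 0.216], [0.502, 0.029, 0.219]]
```

View pics/scenec.png

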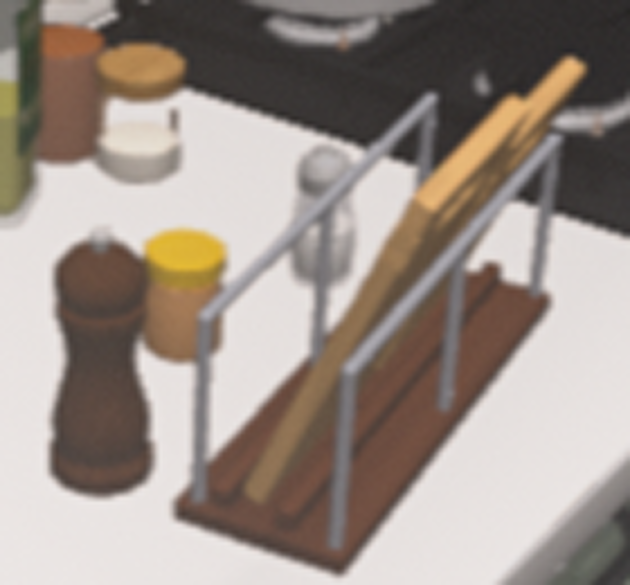

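View pics/sidec.png

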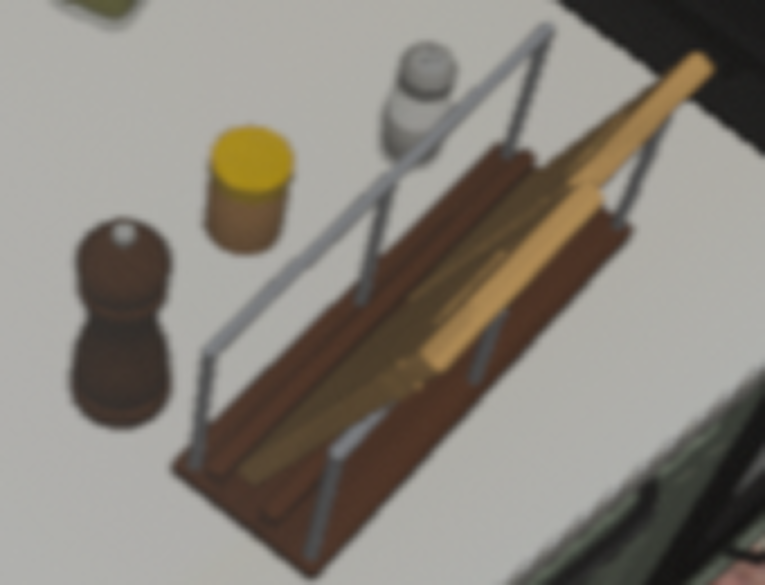

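The crops show the short board in the left half (top edge, side crop, (430,360)-(600,190)) and the tall board in the right half ((580,185)-(710,60)). The base corners are visible at (175,466), (312,570) and (632,230). I'll get the top edges and rack from these.

```bash
python3 - <<'E'
from h import *
C=dict(scene=((230,130),[(178,503),(342,562),(550,297)]),side=((240,120),[(172,464),(312,571),(633,228)]))
for n,(o,cs) in C.items():
    f=np.load(n+".npz");K,T=f["intrinsics"],f["camera_from_world"];R,t=T[:3,:3],T[:3,3];c=-R.T@t
    P=[]
    for x in cs:
        r=R.T@np.linalg.inv(K)@[*(np.array(x)/4.5+o),1]; P.append((c+r*(.012-c[2])/r[2])[:2])
    P=np.array(P); e=P[2]-P[1]
    print(n,P.round(4).tolist(),"len",np.hypot(*e),np.hypot(*(P[0]-P[1])),"center",(P[0]+P[2])/2,"yaw of rear x",np.arctan2(-e[1],-e[0])-np.pi/2)
    p,w,h=cloud(n); H,S,V=[h[...,i].astype(int) for i in range(3)];z=w[...,2]
    br=(H>8)&(H<22)&(S>80)&(V>160)&(w[...,0]>.4)&(w[...,0]<.58)&(abs(w[...,1]+.06)<.2)
    for nm,lo,hi in(("short",.17,.195),("tall",.205,.235)):
        q=w[br&(z>lo)&(z<hi)]
        print(" ",nm,len(q),q.mean(0).round(4),cv2.minAreaRect((q[:,:2]*1000).astype(np.float32)))
E
```

```text
scene [[0.555, 0.0678], [0.4609, 0.0565], [0.5032, -0.2456]] len 0.3050879937151484 0.09478297456434456 center [ 0.52912302 -0.08890931] yaw of rear x 0.1390889856208708
  short 88 [ 0.4918 -0.1772  0.1763] ((482.1407775878906, -99.77204895019531), (13.470458984375, 265.63641357421875), 8.38944149017334)
  tall 192 [ 0.456  -0.0256  0.2133] ((457.43450927734375, -29.163955688476562), (14.321945190429688, 131.42506408691406), 7.60107421875)
side [[0.5591, 0.0643], [0.4653, 0.0498], [0.5069, -0.2538]] len 0.30647555602307286 0.09495543031116235 center [ 0.53300554 -0.09477764] yaw of rear x 0.1360784138568285
  short 60 [ 0.4951 -0.1866  0.1799] ((493.9648132324219, -175.30337524414062), (6.558722496032715, 103.81722259521484), 7.374002933502197)
  tall 204 [ 0.4576 -0.0355  0.2168] ((456.6192932128906, -31.596851348876953), (9.677364349365234, 125.82734680175781), 8.752561569213867)
```

Tall board: left half, top (0.457, -0.030, 0.216). Short board: right half. The rack's yaw is 0.138. The base centre sits about 7.5 mm in front of the channel, which matches the rails at -47/+32, so the channel middle is about (0.5385, -0.091). That puts the tall top at x = -72 mm (given -74). I'll push with open fingers straddling the slot, tips 12 mm below the top edge, and do the tall board first.

```bash
cat >push.py <<'E'
import numpy as np, cv2
from rig import arm
from scipy.spatial.transform import Rotation as R
O=np.array([.5385,-.091]);yaw=.138
X=np.array([np.cos(yaw),np.sin(yaw)]);Y=np.array([-X[1],X[0]])
def W(x,y,tip): return [*(O+x*X+y*Y),tip+arm.nose_length]
def quat():
    best=None
    for s in(1,-1):
        y=s*np.r_[Y,0];z=np.r_[0,0,-1.]
        q=R.from_matrix(np.c_[np.cross(y,z),y,z]).as_quat()[[3,0,1,2]]
        j=arm.inverse_kinematics(W(-.15,0,.3),q)
        if j is not None and(best is None or abs(j[5])<best[0]): best=(abs(j[5]),q)
    return best[1]
def push(h,y,q,clear):
    arm.goto(W(-.14,y,clear),q)
    def pt(deg):
        t=np.radians(deg);L=h if deg<0 else h-.012
        return W(L*np.sin(t)-.007-.0095,y,.014+h*np.cos(t)+.007*np.sin(t)-.012)
    p=pt(-22); arm.move_straight(W(-.14,y,p[2]-arm.nose_length))
    for d,f in((-22,.12),(-8,.08),(5,.06),(11,.04)):
        s=arm.move_straight(pt(d),feed=f,max_force=25)
        st=arm.state();print(d,s,np.round(st["ee_pos"],3),np.round(st["ft_force"],1),round(st["time_s"],2))
        if s: break
    arm.hold(.3)
    arm.move_straight(W(-.14,y,p[2]-arm.nose_length+.02),feed=.2)
    arm.move_straight(W(-.14,y,clear),feed=.2)
def snap(k):
    for n in("scene","side"):
        p,d=arm.camera(n);np.savez(f"{n}.npz",p=p,d=d,**arm.camera_params(n));cv2.imwrite(f"pics/{n}{k}.png",cv2.resize(p[100:270,220:430,::-1],None,fx=3,fy=3,interpolation=2))
    print(arm.state()["time_s"])
E
python3 - <<'E'
from push import *
arm.gripper_to(.08)
q=quat();print(q)
push(.215,.071,q,.29)
snap(1)
E
```

```text
[ 0.         -0.06894526  0.99762044  0.        ]
-22 False [ 0.432 -0.034  0.216] [0.6 0.4 0.2] 3.79
-8 False [ 0.482 -0.027  0.231] [0.1 0.2 0. ] 4.6
5 False [ 0.53  -0.021  0.234] [-0.7 -0.5  0.4] 5.54
11 False [ 0.551 -0.018  0.231] [ 0.1 -0.5  0.3] 6.22
8.0917
```

View pics/scene1.png

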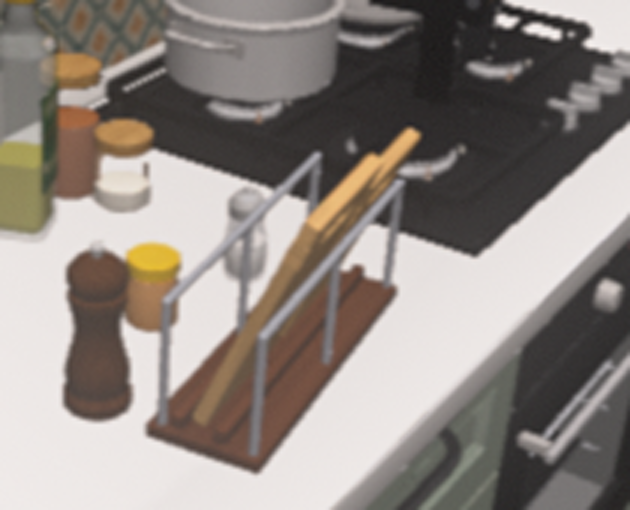

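The picture still shows a board leaning forward, with the end foot near (210,410). I'll check this against numbers.

```bash
python3 - <<'E'
from h import *
for n in("scene","side"):
    p,w,h=cloud(n); H,S,V=[h[...,i].astype(int) for i in range(3)];z=w[...,2]
    br=(H>8)&(H<22)&(S>80)&(V>160)&(w[...,0]>.4)&(w[...,0]<.65)&(abs(w[...,1]+.06)<.2)
    for lo,hi in((.16,.195),(.205,.24)):
        q=w[br&(z>lo)&(z<hi)]
        if len(q)>5: print(n,lo,len(q),q.mean(0).round(4),cv2.minAreaRect((q[:,:2]*1000).astype(np.float32)))
E
```

```text
scene 0.16 94 [ 0.4907 -0.1696  0.1766] ((478.0172424316406, -97.61285400390625), (19.713680267333984, 268.02587890625), 8.924131393432617)
scene 0.205 196 [ 0.4557 -0.0251  0.2133] ((457.46044921875, -29.412841796875), (14.0938081741333, 130.5223846435547), 7.744884014129639)
side 0.205 222 [ 0.4567 -0.0291  0.2169] ((457.0601501464844, -27.71493911743164), (9.43082332611084, 118.5702133178711), 8.274704933166504)
```

View pics/side1.png

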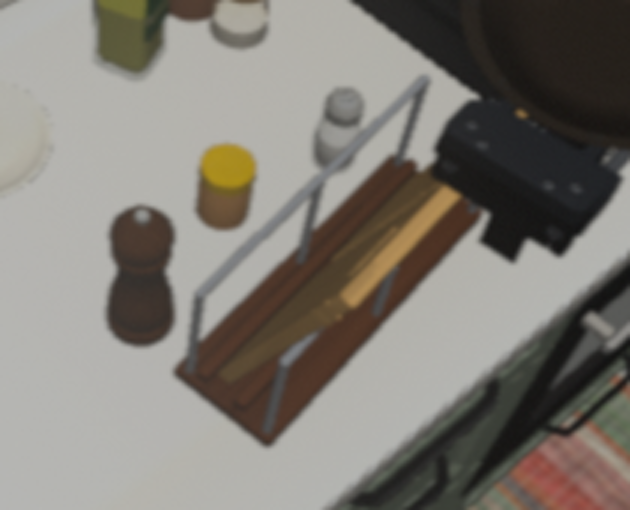

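The tall board is still leaning forward (top 0.457), so either the tips passed over it or the retreat dragged it back. I'll repeat the push, stop halfway and look.

```bash
python3 - <<'E'
from push import *
from h import cloud
print(arm.nose_length,arm.state()["width"],arm.state()["ee_pos"])
q=quat();y=.071;L=.215
def top(tag):
    for n in("scene","side"):
        p,d=arm.camera(n);np.savez(f"{n}.npz",p=p,d=d,**arm.camera_params(n))
        p,w,h=cloud(n);H,S,V=[h[...,i].astype(int) for i in range(3)];z=w[...,2]
        br=(H>8)&(H<22)&(S>80)&(V>150)&(w[...,0]>.4)&(w[...,0]<.65)&(abs(w[...,1]+.02)<.06)&(z>.2)&(z<.24)
        m=w[br].mean(0) if br.any() else None
        print(tag,n,br.sum(),m, np.round(arm.state()["ft_force"],2))
    cv2.imwrite(f"pics/{tag}.png",cv2.resize(p[100:270,220:430,::-1],None,fx=3,fy=3,interpolation=2))
arm.move_straight(W(-.14,y,.197))
arm.move_straight(W(-.095,y,.197),feed=.12); top("a")
arm.move_straight(W(-.065,y,.204),feed=.08); top("b")
print(arm.state()["time_s"])
E
```

```text
0.017 0.0799109017132281 [ 0.38989144 -0.03988445  0.30576178]
a scene 102 [0.45114819 0.01294393 0.21201197] [-0.5  -0.88 -0.69]
a side 43 [0.44921797 0.01682602 0.21655385] [-0.09  0.41  0.83]
b scene 199 [ 0.45448086 -0.0141255   0.21256095] [-0.22 -0.32  0.2 ]
b side 51 [0.44963526 0.01148578 0.21625816] [1.17 0.37 0.75]
10.1167
```

View pics/b.png

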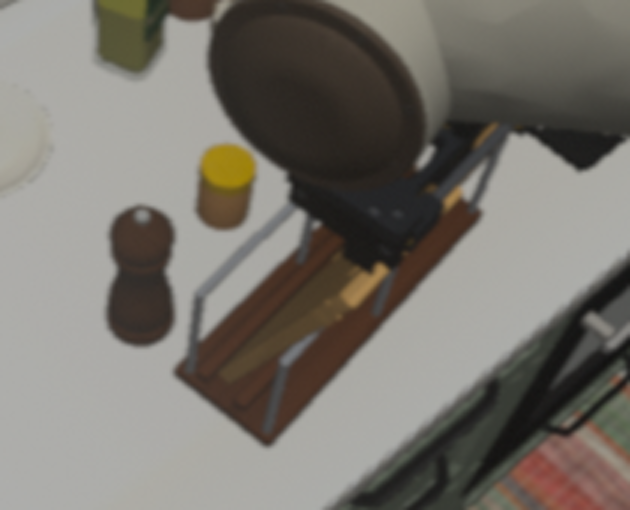

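The side view shows the finger at (365,250) over the top edge with the board unmoved. Open fingertips therefore seem to stand higher than when closed. I'll go up and back, close the fingers and push with them closed, slightly deeper.

```bash
sed -i 's/\.012/.019/g' push.py; python3 - <<'E'
from push import *
q=quat()
p=arm.state()["ee_pos"]; arm.move_straight([p[0],p[1],.3],feed=.2)
arm.goto(W(-.14,.071,.27),q)
arm.gripper_to(0.0)
push(.215,.071,q,.27)
snap(2)
E
```

```text
-22 False [ 0.432 -0.034  0.209] [-0.6 -0.1 -0. ] 13.93
-8 False [ 0.482 -0.027  0.224] [-0.7  0.2 -0.8] 14.73
5 False [ 0.529 -0.021  0.227] [0.1 0.2 0.1] 15.67
11 False [ 0.549 -0.018  0.224] [-0.4 -0.4 -0.6] 16.32
18.125
```

View pics/side2.png

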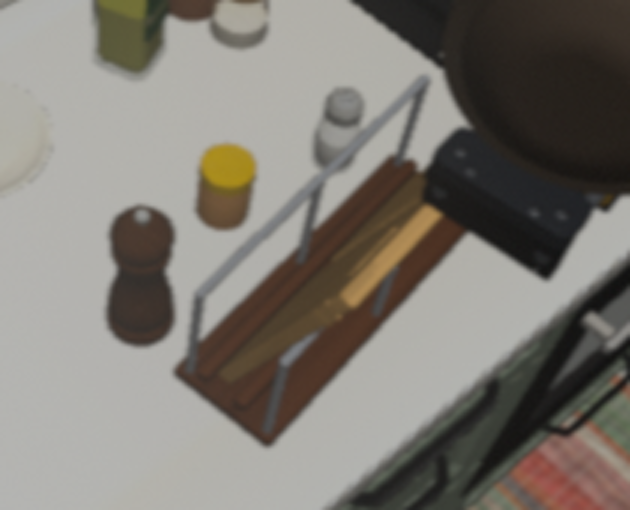

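The tall board is still unmoved (top edge (345,300)-(435,215)). I'll record the approach and mid-push from the scene and wrist cameras in one mosaic.

```bash
python3 - <<'E'
from push import *
from h import cloud
print(arm.state()["width"])
y=.071;t=[]
def shots(k):
    for n in("scene","wrist"):
        P=arm.camera_params(n);p,d=arm.camera(n);np.savez(f"{n}{k}.npz",p=p,d=d,**P)
        if n=="scene":
            p=p[90:240,230:430]
        t.append(cv2.resize(p[:,:,::-1],(400,300),interpolation=2))
arm.move_straight(W(-.115,y,.190),feed=.25);print(arm.state()["ee_pos"],arm.state()["tcp_rot"]);shots("A")
arm.move_straight(W(-.055,y,.192),feed=.08);print(arm.state()["ee_pos"],arm.state()["ft_force"],arm.state()["effort"]);shots("B")
cv2.imwrite("pics/mos.png",np.vstack([np.hstack(t[:2]),np.hstack(t[2:])]))
print(arm.state()["time_s"])
E
```

```text
0.0004383732447566686
[ 0.41485529 -0.03677343  0.2068853 ] [-8.81434890e-04 -6.90964333e-02  9.97609401e-01 -6.24180526e-04]
[ 0.47385565 -0.02832276  0.208841  ] [-1.49551541  0.7914513   0.48474884] [ 5.94676429e-03 -2.44043505e+01  1.79672223e+01  4.00319472e+00
 -7.03901402e-02  4.63868655e-04]
19.7083
```

View pics/mos.png

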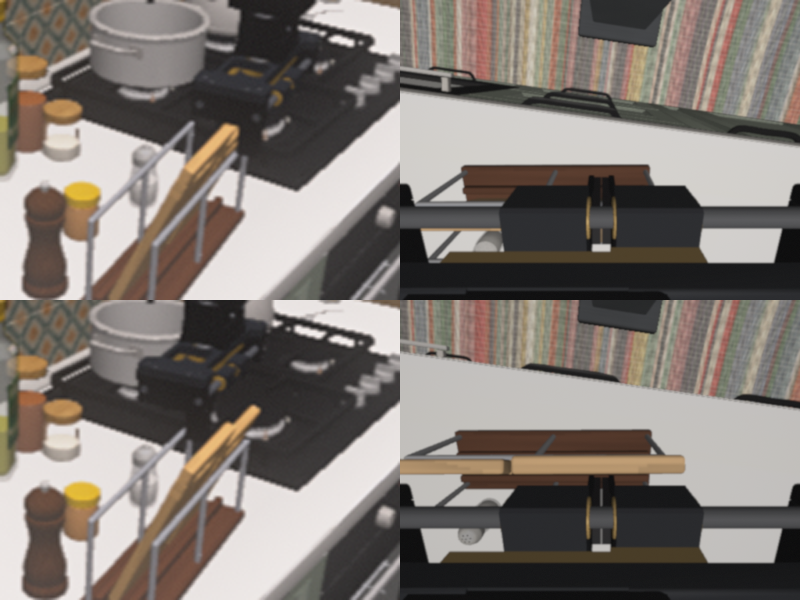

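In mosaic B the wrist view shows both top edges at row ~465, on the robot side of the fingers (600,520), so the fingers went over the boards. I'll check the real tip height by depth.

```bash
python3 - <<'E'
from h import *
for n,tcp in(("sceneA",(.415,-.037,.207)),("sceneB",(.474,-.028,.209)),("wristA",(.415,-.037,.207)),("wristB",(.474,-.028,.209))):
    f=np.load(n+".npz");K,T=f["intrinsics"],f["camera_from_world"]
    p,w,h=cloud(n);H,S,V=[h[...,i].astype(int) for i in range(3)]
    print(n,"cam",(-T[:3,:3].T@T[:3,3]).round(3),"fwd",T[2,:3].round(2))
    for dz in(0,-.017):
        c=T[:3,:3]@(np.array(tcp)+[0,0,dz])+T[:3,3];u=K@c/c[2];print("  tcp px",u[:2].round(0),"depth",c[2].round(3),"seen",w[int(u[1])%384,int(u[0])%512].round(3))
    near=(abs(w[...,0]-tcp[0])<.03)&(abs(w[...,1]-tcp[1])<.05)&(V<90)&(w[...,2]>.15)
    z=w[near]; 
    if len(z): i=np.argsort(z[:,2])[:200:40];print("  low dark",len(z),z[i].round(3).tolist())
    tan=(H>8)&(H<22)&(S>80)&(V>150)&(w[...,2]>.16)&(w[...,2]<.26)&(w[...,0]<.6)&(w[...,0]>.4)
    if tan.sum()>5:
        q=w[tan]; 
        for lo,hi in((.16,.197),(.203,.25)):
            r=q[(q[:,2]>lo)&(q[:,2]<hi)]
            if len(r)>5:print("  tan",len(r),np.percentile(r,[5,50,95],axis=0).round(3).tolist())
E
```

```text
sceneA cam [0.014 0.848 0.701] fwd [ 0.52 -0.7  -0.49]
  tcp px [353. 170.] depth 1.071 seen [ 0.512 -0.247  0.092]
  tcp px [353. 177.] depth 1.079 seen [ 0.512 -0.247  0.071]
  low dark 1807 [[0.41, -0.032, 0.215], [0.416, -0.027, 0.225], [0.414, -0.026, 0.233], [0.417, -0.025, 0.242], [0.392, -0.048, 0.309]]
  tan 67 [[0.453, -0.147, 0.173], [0.463, 0.033, 0.179], [0.485, 0.036, 0.195]]
  tan 209 [[0.445, -0.083, 0.207], [0.455, -0.02, 0.213], [0.466, 0.033, 0.216]]
sceneB cam [0.014 0.848 0.701] fwd [ 0.52 -0.7  -0.49]
  tcp px [328. 163.] depth 1.094 seen [ 0.673 -0.401  0.001]
  tcp px [327. 169.] depth 1.102 seen [0.456 0.01  0.215]
  low dark 1969 [[0.463, -0.021, 0.219], [0.465, -0.024, 0.227], [0.467, -0.021, 0.235], [0.483, -0.018, 0.243], [0.464, -0.039, 0.251]]
  tan 145 [[0.455, -0.222, 0.174], [0.488, -0.16, 0.177], [0.502, 0.035, 0.195]]
  tan 213 [[0.445, -0.086, 0.209], [0.455, -0.023, 0.213], [0.467, 0.033, 0.216]]
wristA cam [ 0.337 -0.048  0.382] fwd [ 0.28  0.04 -0.96]
  tcp px [258. 232.] depth 0.19 seen [ 0.405 -0.039  0.229]
  tcp px [258. 222.] depth 0.207 seen [ 0.486 -0.028  0.014]
  low dark 31487 [[0.405, -0.034, 0.219], [0.405, -0.044, 0.222], [0.403, -0.033, 0.223], [0.406, -0.038, 0.225], [0.402, -0.03, 0.227]]
  tan 198 [[0.49, -0.197, 0.18], [0.495, -0.163, 0.18], [0.5, -0.13, 0.181]]
wristB cam [ 0.396 -0.039  0.384] fwd [ 0.28  0.04 -0.96]
  tcp px [259. 234.] depth 0.19 seen [ 0.463 -0.03   0.232]
  tcp px [259. 224.] depth 0.206 seen [ 0.542 -0.019  0.023]
  low dark 30114 [[0.464, -0.032, 0.22], [0.463, -0.037, 0.223], [0.463, -0.039, 0.225], [0.463, -0.032, 0.226], [0.464, -0.029, 0.228]]
  tan 2101 [[0.482, -0.204, 0.177], [0.49, -0.163, 0.179], [0.498, -0.122, 0.181]]
  tan 4501 [[0.447, -0.09, 0.213], [0.457, -0.035, 0.216], [0.467, 0.023, 0.218]]
```

The depth shows the real fingertips about 9 mm behind the TCP (z ≈ 0.216 at TCP 0.207), not 17 mm ahead. Both external and wrist views agree on this. I'll correct that offset and push the tall board again.

```bash
sed -i 's/arm\.nose_length/NOSE/g; s/^O=/NOSE=-.009\nO=/; s/\.019/DEP/g; s/^O=/DEP=.016\nO=/' push.py; grep -n "DEP\|NOSE" push.py|head -4; cat >top.py <<'E'
from push import *
from h import cloud
def tops(ylo,yhi,zlo,zhi):
    for n in("scene","side"):
        p,d=arm.camera(n);np.savez(f"{n}.npz",p=p,d=d,**arm.camera_params(n))
        p,w,h=cloud(n);H,S,V=[h[...,i].astype(int) for i in range(3)]
        r=(w[...,:2]-O)@np.c_[X,Y];z=w[...,2]
        m=(H>8)&(H<22)&(S>80)&(V>150)&(abs(r[...,0])<.1)&(r[...,1]>ylo)&(r[...,1]<yhi)&(z>zlo)&(z<zhi)
        print(n,m.sum(),"rack xy of top",np.median(r[m],0).round(3) if m.any() else None,"z",np.median(z[m]).round(3) if m.any() else None)
    print(arm.state()["time_s"])
E
python3 - <<'E'
from top import *
q=quat()
p=arm.state()["ee_pos"]; arm.move_straight([p[0],p[1],.255],feed=.2)
push(.215,.071,q,.25)
tops(.0,.15,.2,.24)
E
```

```text
4:NOSE=-.009
7:def W(x,y,tip): return [*(O+x*X+y*Y),tip+NOSE]
19:        t=np.radians(deg);L=h if deg<0 else h-DEP
20:        return W(L*np.sin(t)-.007-.0095,y,.014+h*np.cos(t)+.007*np.sin(t)-DEP)Traceback (most recent call last):
  File "<stdin>", line 4, in <module>
  File "push.py", line 21, in push
    p=pt(-22); arm.move_straight(W(-.14,y,p[2]-NOSE))
  File "push.py", line 20, in pt
    return W(L*np.sin(t)-.007-.0095,y,.014+h*np.cos(t)+.007*np.sin(t)-DEP)
                                                                      ^^^
NameError: name 'DEP' is not defined
```

```bash
sed -i 's/^NOSE=.*/NOSE=-.009;DEP=.016/' push.py
python3 - <<'E'
from top import *
q=quat()
push(.215,.071,q,.25)
tops(.0,.15,.2,.24)
E
```

```text
-22 False [ 0.432 -0.034  0.186] [ 0.2 -0.1  0.4] 21.8
-8 False [ 0.482 -0.027  0.201] [0.8 0.5 0.4] 22.61
5 False [ 0.529 -0.021  0.204] [-0.  -0.5  0.4] 23.55
11 False [ 0.55  -0.018  0.201] [-0.3 -0.3  0.4] 24.22
scene 384 rack xy of top [0.034 0.086] z 0.218
side 252 rack xy of top [0.041 0.074] z 0.227
25.9
```

The tall board now leans back (top at +41 mm). Next is the short board, pushed off-centre so the gripper body clears the tall one.

```bash
python3 - <<'E'
import push
push.DEP=.013
from top import *
q=quat()
push.push(.175,-.095,q,.25)
tops(-.15,.0,.15,.2); tops(.0,.15,.2,.24)
p=cv2.hconcat([cv2.resize(np.load(n+".npz")["p"][110:270,230:430,::-1],(400,320)) for n in("scene","side")])
cv2.imwrite("pics/end.png",p)
E
```

```text
Traceback (most recent call last):
AttributeError: 'function' object has no attribute 'push'
```

```bash
sed -i 's/DEP=.016/DEP=.013/' push.py; python3 - <<'E'
from top import *
q=quat()
push(.175,-.095,q,.25)
tops(-.15,.0,.15,.2); tops(.0,.15,.2,.24)
p=cv2.hconcat([cv2.resize(np.load(n+".npz")["p"][110:270,230:430,::-1],(400,320)) for n in("scene","side")])
cv2.imwrite("pics/end.png",p)
E
```

```text
-22 False [ 0.47  -0.196  0.152] [-0.8  0.4  0.6] 27.98
-8 False [ 0.511 -0.191  0.164] [0.1 0.2 0.4] 28.67
5 False [ 0.549 -0.185  0.167] [ 0.5  0.3 -0.2] 29.46
11 False [ 0.566 -0.183  0.165] [-1.5 -1.1  0.1] 30.03
scene 169 rack xy of top [ 0.028 -0.052] z 0.184
side 176 rack xy of top [ 0.032 -0.074] z 0.188
31.8583
scene 391 rack xy of top [0.034 0.088] z 0.218
side 242 rack xy of top [0.041 0.073] z 0.227
31.9583
```

View pics/end.png

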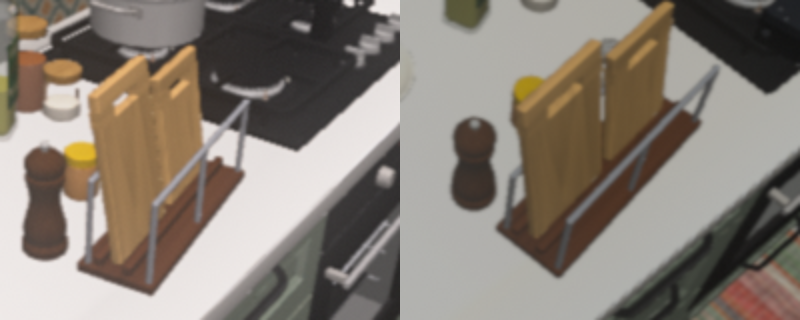

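Both boards lean back on the rear rail, with the tall top at (560,75) and the short top at (640,35). Their feet are in the channel, the mill and jar stand where they were, and the arm is clear.

```bash
python3 -c "
from rig import arm
print(arm.hand_in())"
```

```text
the job is handed in; nothing more can be done
None
```

I pushed both boards back and handed the job in at about 32 s: in the last images both lean on the rear rail with their feet in the channel and the mill and jar where they stood, the salt shaker was mostly hidden behind a board, and no verdict came back.

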